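# Check the decapper levers stop short of their bars

### The job

Check the hand levers of the two tube decappers: with the outside of the fingers, gently press the ball-ended lever in towards its bar until it stops, keep it there for a second, and let it come all the way out again. Then press the plain lever in the same way until it stops and keep it held in, so that the gap to the bar can be gauged: the program finishes while still holding it there. Only push: do not hook or pinch a lever or touch a bar, and leave everything else on the bench where it stands.

Things in the scene. Friction and masses are not known exactly. Their poses are not given: they have to be found in the camera images.
- ball_unit: the decapper with the ball-ended lever: white fixed stand, base plate 160 (x) by 220 (y) by 12, origin at the centre of its underside. +x, the way the lever is pressed, points roughly away from the robot. At +y a housing 156 tall holds the lever's pivot. The lever is on the robot's side of the bar. The two units are alike but for the lever's end; either may be on the left.
- ball_lever (a joint): the ball-ended lever's angle: 0 fully out (rest), 0.30 rad fully in against its stop, where the lever is parallel to the bar and its blade still 24 mm short of it. It turns about a vertical axis at x -0.012, y +0.085 of its unit. A spring pushes it out: at the press point about 2.8 N starts it and about 8 N brings it to the stop; it comes out by itself when let go.
- ball_press (a point): point on the ball-ended lever's outer face, 125 mm from its pivot, 115 mm above the bench; it moves some 37 mm. Steel blade 24 tall, 8 thick, with a thin rubber strip on its bar side (not to be touched), from 15 to 150 mm from the pivot and carries a grey ball 32 across, centred 160 mm from the pivot. Axes turn with the lever: +x the way to press (towards the bar), -y from pivot to free end, z up. Free air in front of and below the blade, down to the base plate.
- ball_bar (a point): fixed round black grip bar of the ball-ended lever's unit, 22 thick, 166 long along y, this point at its middle, 115 above the bench; a post 137 tall carries its -y end. Not to be touched.
- plain_unit: the decapper with the plain lever, a bare blade with no ball: white fixed stand, base plate 160 (x) by 220 (y) by 12, origin at the centre of its underside. +x, the way the lever is pressed, points roughly away from the robot. At +y a housing 156 tall holds the lever's pivot. The lever is on the robot's side of the bar. The two units are alike but for the lever's end; either may be on the left.
- plain_lever (a joint): the plain lever's angle: 0 fully out (rest), 0.30 rad fully in against its stop, where the lever is parallel to the bar and its blade still 24 mm short of it. It turns about a vertical axis at x -0.012, y +0.085 of its unit. A spring pushes it out: at the press point about 2.8 N starts it and about 8 N brings it to the stop; it comes out by itself when let go.
- plain_press (a point): point on the plain lever's outer face, 125 mm from its pivot, 115 mm above the bench; it moves some 37 mm. Steel blade 24 tall, 8 thick, with a thin rubber strip on its bar side (not to be touched), from 15 to 150 mm from the pivot, with nothing on its end. Axes turn with the lever: +x the way to press (towards the bar), -y from pivot to free end, z up. Free air in front of and below the blade, down to the base plate.
- plain_bar (a point): fixed round black grip bar of the plain lever's unit, 22 thick, 166 long along y, this point at its middle, 115 above the bench; a post 137 tall carries its -y end. Not to be touched.
- jar: a small white screw-cap jar, 40 across, 65 tall, standing between the two decappers (mm); leave it where it is. Origin: centre of its underside.
- tall_bottle: a white bottle, 60 across, 130 tall, standing at the left side (mm); leave it where it is. Origin: centre of its underside.
- tube_rack: an orange tube rack 60 x 120 x 46 lying between the robot and the decappers (mm); leave it where it is. Origin: centre of its underside.
- tip_box: a clear box of pipette tips, 85 x 125 x 65, at the right side (mm); leave it where it is. Origin: centre of its underside.
- lid: a white jar lid, 44 across, 12 thick, lying in front on the right (mm); leave it where it is. Origin: centre of its underside.
- marker: a grey marker 134 long, 14 thick, lying in front on the left (mm); leave it where it is. Origin: its centre.

How it is judged:
On the way, in this order (a step that is already met when the one before it is completed fails the run):
1. the ball-ended lever is pressed in to its stop by the fingers and kept there (value of joint ball_lever above 0.28 rad and contact force between the fingers and ball_lever above 2 N), for 0.7 s.
2. the ball-ended lever is all the way out again (value of joint ball_lever below 0.03 rad), for 0.2 s.
3. the plain lever is pressed in to its stop by the fingers (value of joint plain_lever above 0.28 rad and contact force between the fingers and plain_lever above 2 N), for 0.5 s.
At the end, for the whole second after the job is handed in: the fingers hold the plain lever within 0.02 rad (about 3 mm) of its stop, pushing with 2 to 40 N; the ball-ended lever is out, within 0.03 rad of its rest (all of step 3 and contact force between the fingers and plain_lever below 40 N and value of joint ball_lever below 0.03 rad); the arm keeps its last pose, push and grip.
It fails at once if a lever is hooked or pinched from behind, on its bar side (contact force between the fingers and ball_lever_c0 above 0.5 N or contact force between the fingers and plain_lever_c0 above 0.5 N).
It fails at once if a grip bar is touched (contact force between any of the fingers, the arm and ball_unit_c0 above 0.5 N or contact force between any of the fingers, the arm and plain_unit_c0 above 0.5 N).
It fails at once if a decapper is pushed harder than 40 N (contact force between any of the arm, the fingers and ball_unit above 40 N or contact force between any of the arm, the fingers and plain_unit above 40 N).
It fails at once if something else on the bench is moved more than 15 mm or lifted (distance of any of jar, tall_bottle, tube_rack, tip_box, lid, marker from where it was at the start of the episode above 0.015 m).
It also fails if it takes over 51 s, if anything falls off the work surface, if the arm or the gripper's body presses on something with over 40 N, if the wrist force passes 120 N, or if a joint passes its speed limit or range.

### The arm

A 6-joint arm with a two-finger parallel gripper is mounted at the origin on the work surface. World frame = base frame: x ahead of the robot, y to its left, z up, the work surface at z = 0. Lengths are in m, angles in rad, forces in N, time in s.
With the tool pointing down it reaches from about 0.425 to 0.95 m from the base axis. Payload 3.5 kg.
Tool frame: the origin (TCP) lies at the very end of the fingers, on their centre line; the grasp point (between the pads) lies 19 mm behind it; z points along the fingers, y is the line along which they close (so a half turn about z gives the same grasp; the last joint's range is limited). The gripper opens to 85 mm and grips with 20 to 120 N. Pads are 22 mm wide; open, the fingers measure 114 mm over their backs; the gripper's body (76 mm by 85 mm) begins 54 mm behind the grasp point. The pads swing forward as they close: fully open they stand 13 mm farther back than shut.
Start: joints at [-1.343, 0.286, 1.577, -0, 1.279, -0.15], TCP at [0.249, -0.627, 0.231] pointing down, gripper open.
Joint ranges: [-2.77, 2.77], [-0.9, 2.22], [0.21, 2.48], [-1.53, 4.67], [0.24, 2.81], [-2.84, 2.84]. Speed limits (rad/s): [2.79, 2.79, 3.14, 3.14, 3.14, 3.14].

### API

Orientations are given as a 3x3 rotation matrix whose columns are the frame's x, y, z axes.
In Python, from cell import bot gives the robot as it stands.
- The arm moves only by the tool send_rows, never from a script. Its arguments are lists of equal length, an entry for each row: "gripper": the gripper's target within -1 to 1 (shut at 1, half-way at 0, fully open at -1); "offset": the shift along the tool's x, y, z in m, a list of three; "spin": the turn about the tool's z in degrees. In form: {"gripper": [gripper, ...], "offset": [[tx, ty, tz], ...], "spin": [spin, ...]}. A call has exactly 10 rows; each row is the pose to reach, as a shift and turn from the pose commanded when the call began, along the tool's axes at that moment; what a row does not reach only later rows make up. A row lasts 1/8 s, in which the tool goes at most 62.5 mm and 10.7 degrees, less where a joint would pass 70% of its speed; a pose out of reach is approached as far as the arm can. A call with a gripper value outside its range is refused whole. The fingers move at their own pace and stop on an object; "grip_force" is the grip in N (left out, the last holds). Time passes only in rows, so rows that repeat a pose let the fingers close, or fill a call up. It gives the time, the measured TCP pose, the force, the opening and the grip force at its end, in the units of the state.
- bot.state(): the state, without advancing time (a new reading comes with each control period).
- bot.read_camera(name): name is "side" or "top"; returns a dict with "frame" (384x512x3 uint8, blue, green, red), "K" (3x3 intrinsics, pixels), "R" (3x3) and "t" (3): a world point X has camera coordinates R X + t. Camera axes: x right, y down, z forward; pixel columns grow to the right and rows downward; lengths in m; the calibration is good to about 2 mm. A picture is of the moment at which its call begins. There is no depth.
- bot.close_job(): hands the job in; it is judged then, once.
The state is a dict: "t": time; "q": joint angles; "joint_velocities": joint speeds; "tau": joint torques, N m; "tcp_pos": TCP position; "ee_rot": TCP orientation; "ft_force": force on the tool from outside, world axes, zero at the start; "ft_torque": the same for the moment, N m; "finger_gap": opening from 0.0 (shut) to 1.0 (fully open); "grip_force": force on a finger pad.
Only numpy, scipy, OpenCV 4.12 (cv2) and the standard library are available. Lean on these libraries where they do the work, as an engineer would, in place of code of your own. Each camera call takes 0.05 s, during which the arm holds its last target. There are 200 camera calls.

## Working session

There is one attempt and no reset: what is moved stays moved. The work goes in short steps, Python scripts to look and compute and a tool call to move; the robot and the scene stay as the last step left them, time stands still between calls to the robot, and variables do not carry over. Pictures are saved under pics/ and viewed, at most 10 in all, crops included, and the job is handed in when it is done.

Besides the shell and the picture viewer there is one more tool, called after "Emit:" as name([rows], argument=value, ...), one row to a line, values as JSON. send_rows: Moves the arm, as the interface text tells. Its arguments: {"type":"object","properties":{"gripper":{"type":"array","items":{"type":"number"}},"offset":{"type":"array","items":{"type":"array","items":{"type":"number"}}},"spin":{"type":"array","items":{"type":"number"}},"grip_force":{"type":"number"}},"required":["gripper","offset","spin"]}

```bash
mkdir -p pics
python3 - <<'E'
from cell import bot
import cv2,numpy as np
s=bot.state(); print({k:np.round(s[k],3).tolist() for k in ("t","q","tcp_pos","ee_rot","ft_force","finger_gap")})
for n in("top","side"):
    c=bot.read_camera(n); cv2.imwrite(f"pics/{n}0.png",cv2.resize(c["frame"],(800,600),interpolation=cv2.INTER_CUBIC)); np.savez(n+".npz",**c); print(n,c["K"].round(1).tolist(),(-c["R"].T@c["t"]).round(3))
E
```

```text
{'t': 0.0, 'q': [-1.343, 0.287, 1.578, -0.0, 1.279, -0.15], 'tcp_pos': [0.249, -0.627, 0.23], 'ee_rot': [[0.929, 0.369, -0.001], [0.369, -0.929, 0.002], [0.0, -0.002, -1.0]], 'ft_force': [-0.034, -0.599, -0.244], 'finger_gap': 1.001}
top [[496.1, 0.0, 264.4], [0.0, 496.1, 187.8], [0.0, 0.0, 1.0]] [ 0.467 -0.012  1.507]
side [[350.2, 0.0, 256.1], [0.0, 350.2, 190.4], [0.0, 0.0, 1.0]] [0.421 0.85  0.718]
```

View pics/top0.png

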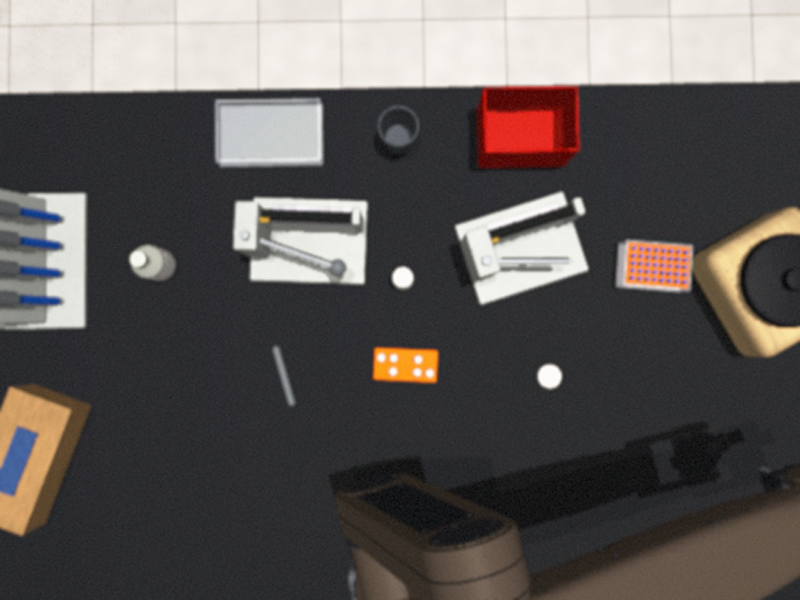

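View pics/side0.png

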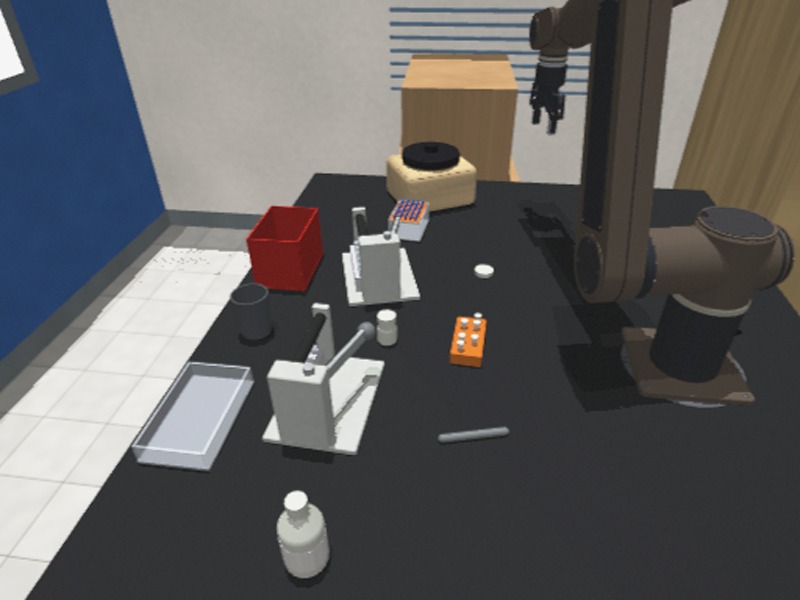

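The top picture shows the ball unit on the left (pivot about 245,236, ball 338,268) and the plain unit on the right (pivot 487,261, lever tip 568,261). The jar is at 402,278 and the rack at 406,365. I'll enlarge both units.

Run:
```python
import cv2,numpy as np
f=np.load("top.npz")["frame"]
a=cv2.resize(f[120:190,145:245],None,fx=8,fy=8,interpolation=cv2.INTER_CUBIC)[:,:800]
b=cv2.resize(f[120:195,285:385],None,fx=8,fy=8,interpolation=cv2.INTER_CUBIC)
cv2.imwrite("pics/a.png",a);cv2.imwrite("pics/b.png",b)
```

```text
(no output)
```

View pics/a.png

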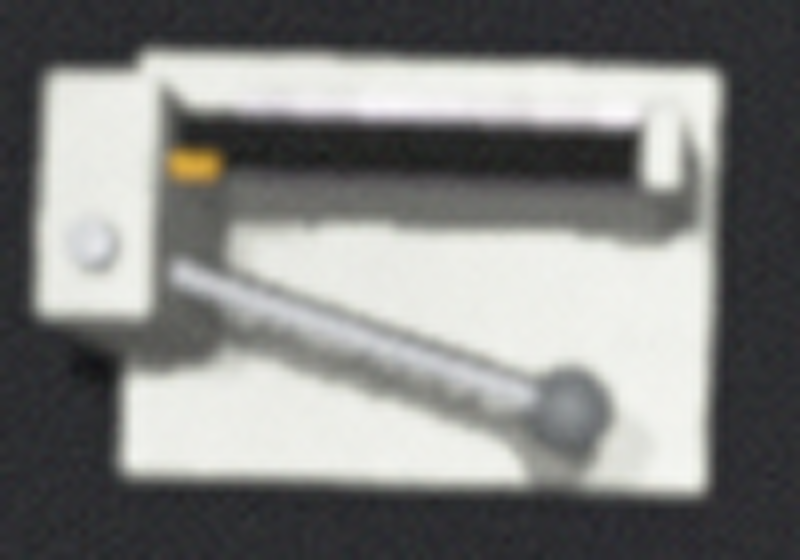

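View pics/b.png

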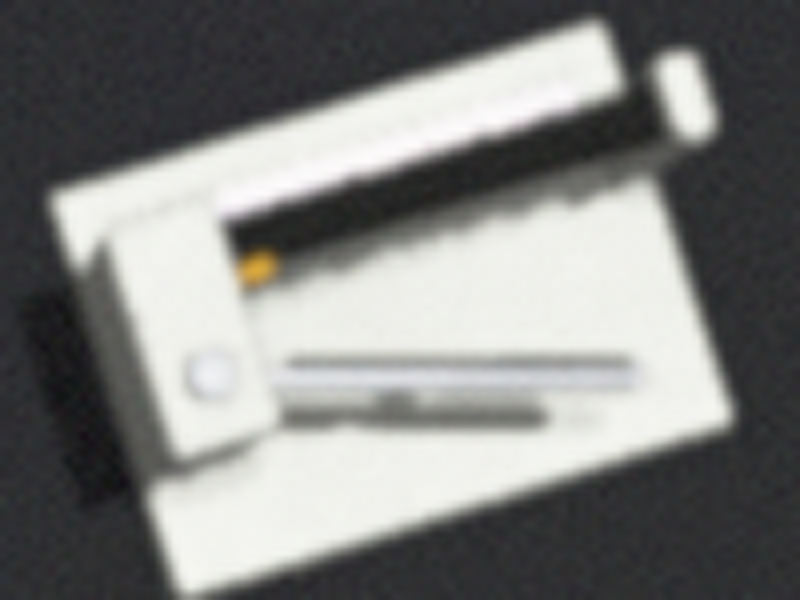

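Ball unit crop: plate corners (140,45), (722,68), (708,495), (120,478), pivot cap (92,243) and ball (572,410). Plain unit crop: plate corners (50,190), (605,18), (738,422), (182,598), pivot cap (212,372) and tip (638,375). Next I fit poses to these.

```bash
cat > h.py <<'E'
import numpy as np
from scipy.optimize import least_squares
C=np.load("top.npz")
def proj(X):
    c=(C["R"]@np.asarray(X).T).T+C["t"]; p=(C["K"]@c.T).T; return p[:,:2]/p[:,2:]
def ray(px,z):
    d=C["R"].T@np.linalg.solve(C["K"],[*px,1]); o=-C["R"].T@C["t"]; return o+d*(z-o[2])/d[2]
L=lambda r,a=0.3,off=0.:np.array([-.012,.085])+r*np.array([-np.sin(a),-np.cos(a)])+off*np.array([np.cos(a),-np.sin(a)])
def W(p,xy):
    c,s=np.cos(p[2]),np.sin(p[2]); return np.array([[c,-s],[s,c]])@np.asarray(xy)+p[:2]
E
cat > fit.py <<'E'
from h import *
pl=[(.08,.11,.012),(.08,-.11,.012),(-.08,-.11,.012),(-.08,.11,.012)]
piv=(-.012,.085,.159)
U={"ball":((145,120),[(140,45),(722,68),(708,495),(120,478),(92,243),(572,410)],pl+[piv,(*L(.160),.115)]),
"plain":((285,120),[(50,190),(605,18),(738,422),(182,598),(212,372),(638,375)],pl+[piv,(*L(.150),.127)])}
use={"ball":[1,2,3,4,5],"plain":[0,1,2,3,4,5]}
for n,(o,px,M) in U.items():
    px=(np.array(px)+.5)/8-.5+o; M=np.array(M); i=use[n]
    f=lambda p:(proj([[*W(p,m[:2]),m[2]] for m in M[i]])-px[i]).ravel()
    r=least_squares(f,[.75,.1,0]); p=r.x
    print(n,p.round(4),"res px",r.fun.reshape(-1,2).round(1).tolist())
    print(" pivot",W(p,(-.012,.085)).round(4),"press rest",W(p,L(.125,.3,-.004)).round(4),"press in",W(p,L(.125,0,-.004)).round(4), "dir in deg",np.degrees(p[2]).round(2))
for n,px,z in(("jar",(402,278),.065),("lid",(549,376),.012),("rack",(406,365),.046),("tip",(657,266),.065)): print(n,ray(np.array(px)*.64,z).round(3))
E
python3 fit.py
```

```text
ball [ 0.6511  0.1795 -0.0452] res px [[-0.9, 0.3], [-0.8, -0.5], [-0.2, -0.4], [2.4, 0.6], [-0.7, -0.0]]
 pivot [0.6429 0.265 ] press rest [0.5968 0.1487] press in [0.6333 0.1403] dir in deg -2.59
plain [ 0.6305 -0.2332  0.2862] res px [[-0.2, 0.4], [-0.7, 0.5], [-1.0, 0.0], [-0.7, -0.3], [1.6, -0.6], [0.8, -0.0]]
 pivot [ 0.595 -0.155] press rest [ 0.5892 -0.2799] press in [ 0.6264 -0.276 ] dir in deg 16.4
jar [ 0.57  -0.003  0.065]
lid [ 0.38  -0.282  0.012]
rack [ 0.408 -0.007  0.046]
tip [ 0.585 -0.48   0.065]
```

Emit:
send_rows([
  [0.03,-0.018,0],
  [0.08,-0.048,0],
  [0.13,-0.078,0],
  [0.18,-0.108,0],
  [0.23,-0.138,0],
  [0.28,-0.168,0],
  [0.32,-0.19,0],
  [0.354,-0.211,0],
  [0.38,-0.26,0],
  [0.404,-0.31,0],
], gripper=[1,1,1,1,1,1,1,1,1,1], spin=[2,6,10,14,18,22,24.3,24.3,24.3,24.3], grip_force=30)

```text
t: 1.35
tcp_pos: [0.5101, -0.1885, 0.2306]
ee_rot: [[0.999, -0.047, -0.001], [-0.047, -0.999, 0.001], [-0.001, -0.001, -1.0]]
ft_force: [1.4, 0.1, -0.5]
finger_gap: 0.005
grip_force: 0.0
```

Emit:
send_rows([
  [0,-0.05,0],
  [0,-0.1,0],
  [0,-0.15,0.0],
  [0.005,-0.2,0.01],
  [0.01,-0.25,0.03],
  [0.019,-0.3,0.06],
  [0.019,-0.344,0.09],
  [0.019,-0.344,0.12],
  [0.019,-0.344,0.135],
  [0.019,-0.344,0.135],
], gripper=[1,1,1,1,1,1,1,1,1,1], spin=[0,0,0,0,0,0,0,0,0,0])

```text
t: 2.6
tcp_pos: [0.5442, 0.1521, 0.095]
ee_rot: [[0.999, -0.047, -0.003], [-0.047, -0.999, -0.0], [-0.003, 0.0, -1.0]]
ft_force: [0.5, -1.0, 1.0]
finger_gap: -0.003
grip_force: 0.0
```

Run:
```python
from cell import bot
import cv2,numpy as np
s=bot.state(); print(s["t"],s["tcp_pos"],s["ft_force"])
c=bot.read_camera("side"); f=c["frame"]
cv2.imwrite("pics/s1.png",cv2.resize(f[130:330,130:330],(600,600),interpolation=cv2.INTER_CUBIC))
c=bot.read_camera("top"); f=c["frame"]
cv2.imwrite("pics/t1.png",cv2.resize(f[110:260,130:280],(600,600),interpolation=cv2.INTER_CUBIC))
```

```text
2.6 [0.54415131 0.15205906 0.09501977] [ 0.5313322  -1.04238653  0.95293983]
```

View pics/s1.png

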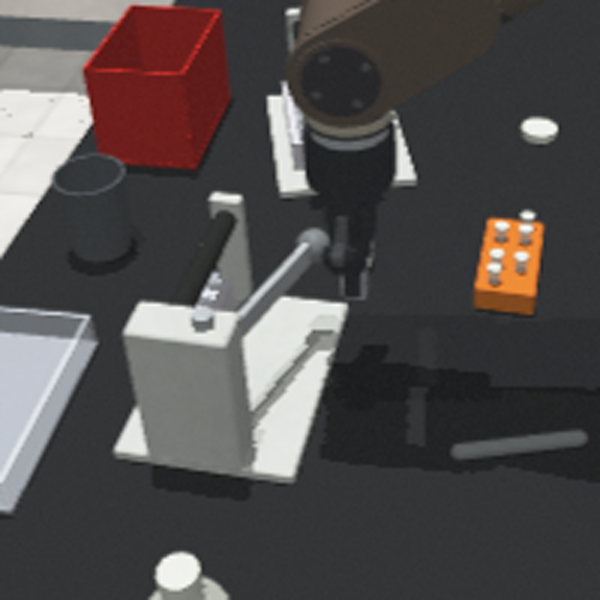

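The side picture shows the shut fingertips at (355,290), in front of the lever and just short of it, with the ball at (315,240). I'll check the ball position from both views.

Run:
```python
import numpy as np,cv2
T=np.load("top.npz");S=np.load("side.npz")
P=lambda c:c["K"]@np.c_[c["R"],c["t"]]
def tri(a,b):
    X=cv2.triangulatePoints(P(T),P(S),np.array(a,float).reshape(2,1),np.array(b,float).reshape(2,1)); return (X[:3]/X[3]).ravel().round(4)
print("ball",tri((216.1,170.8),(234.7,209.7)))
print("cap",tri((156.1,150),(130+203/3,130+316/3)))
```

```text
ball [0.5883 0.112  0.1202]
cap [0.6439 0.2704 0.1634]
```

Emit:
send_rows([
  [0.01,-0.003,0],
  [0.02,-0.003,0],
  [0.028,-0.003,0],
  [0.034,-0.003,0],
  [0.039,-0.003,0],
  [0.044,-0.003,0],
  [0.048,-0.003,0],
  [0.052,-0.003,0],
  [0.055,-0.003,0],
  [0.055,-0.003,0],
], gripper=[1,1,1,1,1,1,1,1,1,1], spin=[0,0,0,0,0,0,0,0,0,0])

```text
t: 3.95
tcp_pos: [0.5985, 0.1524, 0.0953]
ee_rot: [[0.999, -0.046, -0.005], [-0.046, -0.999, -0.001], [-0.005, 0.002, -1.0]]
ft_force: [-4.3, -1.8, 1.6]
finger_gap: -0.002
grip_force: 2.3
```

Emit:
send_rows([
  [0.003,0,0],
  [0.006,0,0],
  [0.009,0,0],
  [0.012,0,0],
  [0.014,0,0],
  [0.016,0,0],
  [0.018,0,0],
  [0.02,0,0],
  [0.02,0,0],
  [0.02,0,0],
], gripper=[1,1,1,1,1,1,1,1,1,1], spin=[0,0,0,0,0,0,0,0,0,0])

```text
t: 5.2
tcp_pos: [0.6174, 0.1505, 0.0951]
ee_rot: [[0.999, -0.046, -0.008], [-0.046, -0.999, -0.003], [-0.008, 0.004, -1.0]]
ft_force: [-8.5, -5.5, 2.5]
finger_gap: -0.0
grip_force: 3.8
```

Emit:
send_rows([
  [0.001,0,0],
  [0.002,0,0],
  [0.003,0,0],
  [0.004,0,0],
  [0.005,0,0],
  [0.006,0,0],
  [0.006,0,0],
  [0.006,0,0],
  [0.006,0,0],
  [0.006,0,0],
], gripper=[1,1,1,1,1,1,1,1,1,1], spin=[0,0,0,0,0,0,0,0,0,0])

```text
t: 6.45
tcp_pos: [0.6224, 0.1501, 0.095]
ee_rot: [[0.999, -0.046, -0.011], [-0.046, -0.999, -0.004], [-0.011, 0.004, -1.0]]
ft_force: [-11.7, -5.5, 5.3]
finger_gap: 0.001
grip_force: 5.5
```

Emit:
send_rows([
  [0.0005,0,0],
  [0.001,0,0],
  [0.0015,0,0],
  [0.002,0,0],
  [0.002,0,0],
  [0.002,0,0],
  [0.002,0,0],
  [0.002,0,0],
  [0.002,0,0],
  [0.002,0,0],
], gripper=[1,1,1,1,1,1,1,1,1,1], spin=[0,0,0,0,0,0,0,0,0,0])

```text
t: 7.7
tcp_pos: [0.6225, 0.1501, 0.095]
ee_rot: [[0.999, -0.045, -0.017], [-0.046, -0.999, -0.004], [-0.016, 0.005, -1.0]]
ft_force: [-16.1, -5.8, 7.5]
finger_gap: 0.0
grip_force: 8.3
```

Emit:
send_rows([
  [0.0005,0,0],
  [0.001,0,0],
  [0.0015,0,0],
  [0.0015,0,0],
  [0.0015,0,0],
  [0.0015,0,0],
  [0.0015,0,0],
  [0.0015,0,0],
  [0.0015,0,0],
  [0.0015,0,0],
], gripper=[1,1,1,1,1,1,1,1,1,1], spin=[0,0,0,0,0,0,0,0,0,0])

```text
t: 8.95
tcp_pos: [0.6226, 0.1501, 0.095]
ee_rot: [[0.999, -0.045, -0.021], [-0.045, -0.999, -0.005], [-0.02, 0.005, -1.0]]
ft_force: [-21.3, -6.3, 10.9]
finger_gap: -0.002
grip_force: 10.5
```

Run:
```python
from cell import bot
import cv2
f=bot.read_camera("side")["frame"]
cv2.imwrite("pics/s2.png",cv2.resize(f[180:300,160:280],(600,600),interpolation=cv2.INTER_CUBIC))
```

```text
(no output)
```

View pics/s2.png

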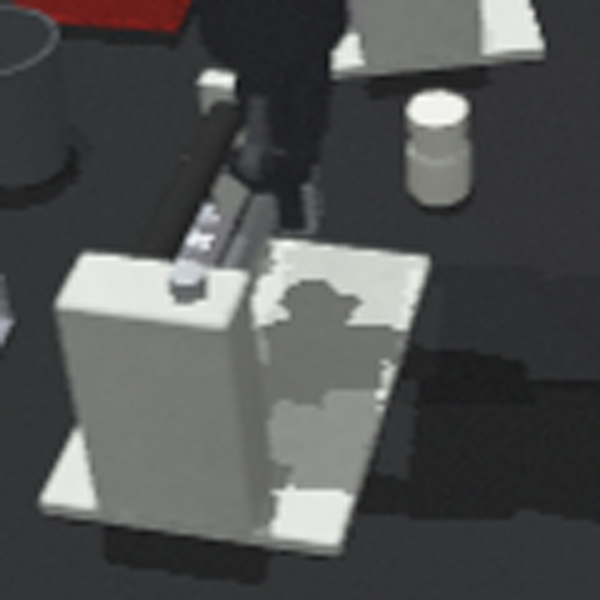

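The picture shows the ball lever parallel to the bar, with the jar untouched at (438,150). Position has stalled at the stop while the force rises, so I'll let it out.

Emit:
send_rows([
  [-0.008,0,0],
  [-0.02,0,0],
  [-0.032,0,0],
  [-0.044,0,0],
  [-0.056,0,0],
  [-0.068,0,0],
  [-0.08,0,0],
  [-0.095,0,0],
  [-0.11,0,0],
  [-0.13,0,0],
], gripper=[1,1,1,1,1,1,1,1,1,1], spin=[0,0,0,0,0,0,0,0,0,0])

```text
t: 10.25
tcp_pos: [0.4989, 0.1577, 0.0964]
ee_rot: [[0.999, -0.046, 0.0], [-0.046, -0.999, 0.0], [0.0, -0.0, -1.0]]
ft_force: [0.1, 0.1, -0.6]
finger_gap: -0.0
grip_force: 0.0
```

Emit:
send_rows([
  [0.001,0.02,0],
  [0.003,0.07,0],
  [0.005,0.12,0],
  [0.008,0.175,0],
  [0.01,0.23,0],
  [0.013,0.285,0],
  [0.015,0.34,0],
  [0.018,0.395,0],
  [0.02,0.44,0],
  [0.02,0.45,0],
], gripper=[1,1,1,1,1,1,1,1,1,1], spin=[0,0,0,-2,-5,-9,-12,-15,-18,-19])

```text
t: 11.5
tcp_pos: [0.4985, -0.2951, 0.0967]
ee_rot: [[0.96, 0.279, 0.001], [0.279, -0.96, -0.001], [0.0, 0.001, -1.0]]
ft_force: [0.1, 0.0, -0.7]
finger_gap: -0.0
grip_force: 0.0
```

Run:
```python
from cell import bot
import cv2,numpy as np
from h import *
s=bot.state(); print(s["t"],s["tcp_pos"].round(4),s["ee_rot"].round(3).tolist())
p=[.6305,-.2332,.2862]; print("target",W(p,(-.105,-.030)),"d tool", s["ee_rot"].T@(np.r_[W(p,(-.105,-.030)),.095]-s["tcp_pos"]), "stop",W(p,(-.027,-.03)))
f=bot.read_camera("top")["frame"]
cv2.imwrite("pics/t2.png",cv2.resize(f[100:220,140:400],(800,369),interpolation=cv2.INTER_CUBIC))
```

```text
11.5 [ 0.4985 -0.2951  0.0967] [[0.96, 0.279, 0.001], [0.279, -0.96, -0.001], [0.0, 0.001, -1.0]]
target [ 0.53824029 -0.29162214] d tool [0.03918782 0.0077171  0.00167735] stop [ 0.61306753 -0.26960205]
```

View pics/t2.png

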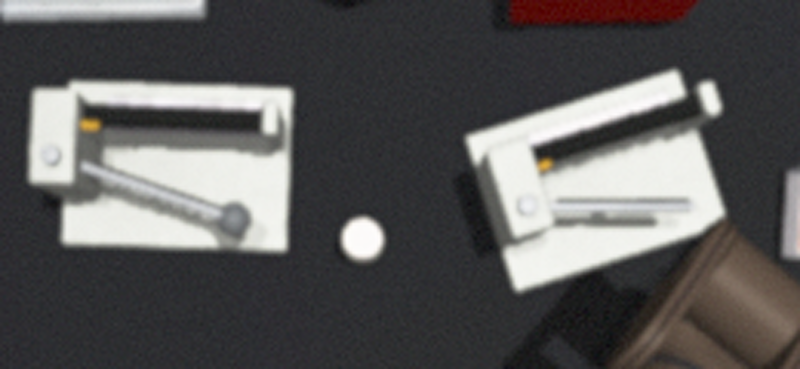

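The ball lever is back out (ball at 233,218), the plain lever is at rest (tip at 690,205), and the jar hasn't moved (362,238).

Emit:
send_rows([
  [0.015,0.006,0.001],
  [0.035,0.008,0.001],
  [0.05,0.008,0.001],
  [0.06,0.008,0.001],
  [0.068,0.008,0.001],
  [0.075,0.008,0.001],
  [0.081,0.008,0.001],
  [0.086,0.008,0.001],
  [0.09,0.008,0.001],
  [0.094,0.008,0.001],
], gripper=[1,1,1,1,1,1,1,1,1,1], spin=[0,0,0,0,0,0,0,0,0,0])

```text
t: 12.8
tcp_pos: [0.5901, -0.2758, 0.0953]
ee_rot: [[0.96, 0.281, -0.003], [0.281, -0.96, -0.002], [-0.004, 0.001, -1.0]]
ft_force: [-5.3, -4.4, 0.9]
finger_gap: -0.001
grip_force: 2.8
```

Emit:
send_rows([
  [0.003,0,0],
  [0.006,0,0],
  [0.009,0,0],
  [0.012,0,0],
  [0.014,0,0],
  [0.016,0,0],
  [0.018,0,0],
  [0.02,0,0],
  [0.021,0,0],
  [0.022,0,0],
], gripper=[1,1,1,1,1,1,1,1,1,1], spin=[0,0,0,0,0,0,0,0,0,0])

```text
t: 14.05
tcp_pos: [0.6106, -0.2716, 0.0954]
ee_rot: [[0.96, 0.281, -0.004], [0.281, -0.96, -0.006], [-0.005, 0.004, -1.0]]
ft_force: [-7.2, -9.0, 0.9]
finger_gap: 0.002
grip_force: 4.4
```

Emit:
send_rows([
  [0.001,0,0],
  [0.002,0,0],
  [0.003,0,0],
  [0.004,0,0],
  [0.005,0,0],
  [0.006,0,0],
  [0.006,0,0],
  [0.006,0,0],
  [0.006,0,0],
  [0.006,0,0],
], gripper=[1,1,1,1,1,1,1,1,1,1], spin=[0,0,0,0,0,0,0,0,0,0])

```text
t: 15.3
tcp_pos: [0.6126, -0.2709, 0.0954]
ee_rot: [[0.959, 0.282, -0.014], [0.282, -0.959, -0.006], [-0.015, 0.002, -1.0]]
ft_force: [-17.1, -12.1, 6.2]
finger_gap: -0.0
grip_force: 10.2
```

Emit:
send_rows([
  [0,0,0],
  [0,0,0],
  [0,0,0],
  [0,0,0],
  [0,0,0],
  [0,0,0],
  [0,0,0],
  [0,0,0],
  [0,0,0],
  [0,0,0],
], gripper=[1,1,1,1,1,1,1,1,1,1], spin=[0,0,0,0,0,0,0,0,0,0])

```text
t: 16.55
tcp_pos: [0.6126, -0.2709, 0.0954]
ee_rot: [[0.959, 0.282, -0.014], [0.282, -0.959, -0.006], [-0.015, 0.002, -1.0]]
ft_force: [-18.4, -10.5, 6.2]
finger_gap: 0.003
grip_force: 10.2
```

Run:
```python
from cell import bot
import cv2
f=bot.read_camera("side")["frame"]
cv2.imwrite("pics/s3.png",cv2.resize(f[120:240,160:300],(700,600),interpolation=cv2.INTER_CUBIC))
```

```text
(no output)
```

View pics/s3.png

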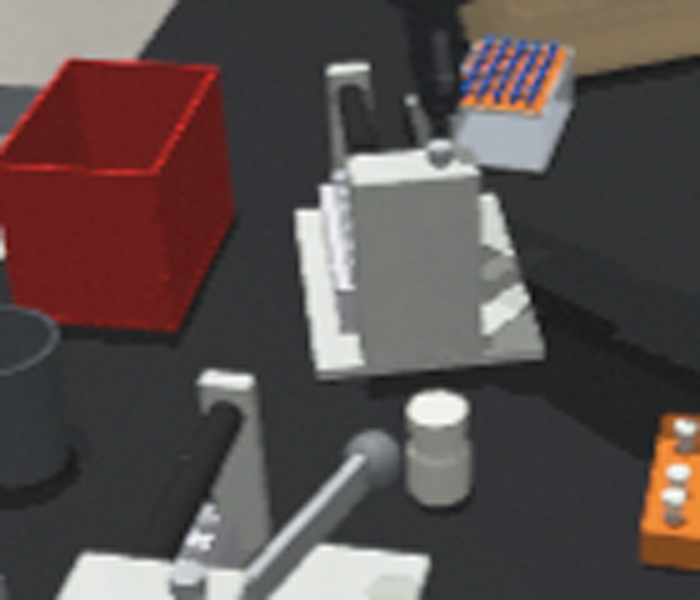

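The plain lever (415,100) is in and parallel to the bar (355,115), with the fingers on its outer side. The ball lever is out (ball at 370,458). Force is steady at about 20 N and the position has stalled at the predicted stop, so I'm handing in.

```bash
python3 -c "
from cell import bot
print(bot.close_job())"
```

```text
the job is handed in; nothing more can be done
None
```

I pressed the ball-ended lever to its stop, held it there over a second and let it come fully out, then handed the job in with the plain lever held at its stop at about 20 N; no verdict came back.

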